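Rack the cleaned microscope objectives in order of length

TASK

The four microscope objectives have been cleaned and can go back in their rack: stand each one in a cup, thread down and fully seated on its shoulder, in order of length, with the shortest in the cup at the white-dot end and the longest at the other end. Do not tip any of them over, and leave the small dish of specimens where it is.

Things in the scene. Friction and masses are not known exactly. Their poses are not given: they have to be found in the camera images.
- objective_red_center (a point): Microscope objective with a red ring-shaped collar, the shortest: 38 mm long, standing upright, lens up. Bottom up: brass threaded stub 27 mm across, 7 mm long, foot bevelled; shoulder flange 38 mm across, 7 to 11 mm; metal barrel 34 mm across (grip here), 11 to 26 mm, red collar at its top; nose narrowing to 22 mm. Point: on the axis, 19 mm above its bottom; z = axis, up. 0.08 to 0.25 kg.
- objective_yellow_center (a point): Microscope objective with a yellow ring-shaped collar, the second shortest: 48 mm long, standing upright, lens up. Bottom up: brass threaded stub 27 mm across, 7 mm long, foot bevelled; shoulder flange 38 mm across, 7 to 11 mm; metal barrel 34 mm across (grip here), 11 to 36 mm, yellow collar at its top; nose narrowing to 20 mm. Point: on the axis, 24 mm above its bottom; z = axis, up. 0.08 to 0.25 kg.
- objective_green_center (a point): Microscope objective with a green ring-shaped collar, the second longest: 58 mm long, standing upright, lens up. Bottom up: brass threaded stub 27 mm across, 7 mm long, foot bevelled; shoulder flange 38 mm across, 7 to 11 mm; metal barrel 34 mm across (grip here), 11 to 46 mm, green collar at its top; nose narrowing to 18 mm. Point: on the axis, 29 mm above its bottom; z = axis, up. 0.08 to 0.25 kg.
- objective_blue_center (a point): Microscope objective with a blue ring-shaped collar, the longest: 68 mm long, standing upright, lens up. Bottom up: brass threaded stub 27 mm across, 7 mm long, foot bevelled; shoulder flange 38 mm across, 7 to 11 mm; metal barrel 34 mm across (grip here), 11 to 56 mm, blue collar at its top; nose narrowing to 16 mm. Point: on the axis, 34 mm above its bottom; z = axis, up. 0.08 to 0.25 kg.
- cup_1: Light grey cup at the white-dot end (dot 17 mm wide, centred 33.5 mm beyond this cup) in the fixed dark metal rack, a bar 272 x 64 mm, 18 mm high, four equal cups in a row 60 mm apart. Hole 33 mm across, 12.5 mm deep; flat rim 41 mm across, 18.5 mm above the table: stub goes in the hole, flange rests on the rim. Origin: cup's axis at table height; z up, +y along the row to the dot end, x across.
- cup_2: Light grey cup second from the white dot in the fixed dark metal rack, a bar 272 x 64 mm, 18 mm high, four equal cups in a row 60 mm apart. Hole 33 mm across, 12.5 mm deep; flat rim 41 mm across, 18.5 mm above the table: stub goes in the hole, flange rests on the rim. Origin: cup's axis at table height; z up, +y along the row to the dot end, x across.
- cup_3: Light grey cup third from the white dot in the fixed dark metal rack, a bar 272 x 64 mm, 18 mm high, four equal cups in a row 60 mm apart. Hole 33 mm across, 12.5 mm deep; flat rim 41 mm across, 18.5 mm above the table: stub goes in the hole, flange rests on the rim. Origin: cup's axis at table height; z up, +y along the row to the dot end, x across.
- cup_4: Light grey cup farthest from the white dot in the fixed dark metal rack, a bar 272 x 64 mm, 18 mm high, four equal cups in a row 60 mm apart. Hole 33 mm across, 12.5 mm deep; flat rim 41 mm across, 18.5 mm above the table: stub goes in the hole, flange rests on the rim. Origin: cup's axis at table height; z up, +y along the row to the dot end, x across.
- sample_dish_center (a point): Small open round dish with two dark specimens in it, 55 mm across and 12 mm high, loose on the table near the work; to be left where it is. The point is at its centre, half-way up.

How it is judged:
By the outcome, as a careful person would: the job done as asked, in the order asked, and still so for the second after the job is handed in, with the robot touching nothing.
It also fails if it takes over 106 s, if anything falls off the work surface, if the arm or the gripper's body presses on something with over 40 N, if the wrist force passes 120 N, or if a joint passes its speed limit or range.

ROBOT

A 7-joint arm with a two-finger parallel gripper is mounted at the origin on a cart in front of the work surface, level with it; the furniture and walls round the work are solid. World frame = base frame: x ahead of the robot, y to its left, z up, the work surface at z = 0. Lengths are in m, angles in rad, forces in N, time in s.
With the tool pointing down it reaches from about 0.4 to 0.85 m from the base axis. Payload 4.5 kg.
Tool frame: the origin (TCP) lies between the finger pads; the fingertips stand 19 mm ahead of it and the grasp point (between the pads) is the TCP (r.nose_length is the distance from the TCP to the fingertips, in m); z points along the fingers, x is the direction in which the jaws open and shut, and the axes are right-handed (so a half turn about z gives the same grasp; the last joint's range is limited). The gripper opens to 88 mm and grips with 3 to 60 N. Pads are 18 mm wide; open, the fingers measure 123 mm over their backs; the gripper's body (75 mm by 187 mm) begins 45 mm behind the grasp point.
Start: joints at [1.206, 0.689, -0.195, 1.565, 0.157, 0.902, -0.215], TCP at [0.243, -0.576, 0.258] pointing down, gripper open.
Joint ranges: [-3.01, 3.01], [-0.46, 2.08], [-1.47, 1.51], [0.13, 2.56], [-1, 4.14], [0.04, 2.09], [-2.66, 2.66]. Speed limits (rad/s): [2.57, 2.57, 3.14, 3.14, 3.14, 3.14, 3.14].

INTERFACE

Orientations are given as a unit quaternion [x, y, z, w].
In Python, from plant import get_state, vision, r gives the robot as it stands.
- The arm moves only by the tool play_rows, never from a script. Its argument "deltas" is a list that holds one entry, the list of rows, each a list of 7 numbers: the gripper command: -1 is fully open, 1 is shut, values between are in proportion, then the shift along the tool's x, y, z normalised to -1 to 1, where 1 is 300 mm, then the turn, a rotation vector about the tool's x, y, z normalised to -1 to 1, where 1 is pi rad. A call has 1 to 5 rows; each row is the pose to reach, as a shift and turn from the pose measured when the call began, along the tool's axes at that moment, turning the shorter way round; what a row does not reach only later rows make up. A row lasts 1/8 s, in which the tool goes at most 62.5 mm and 10.7 degrees, less where a joint would pass 70% of its speed; a pose out of reach is approached as far as the arm can. A call with a number of a shift or a turn outside -1 to 1 is refused whole. A call with a gripper value outside its range is refused whole. The fingers move at their own pace and stop on an object; "force" is the grip in N (left out, the last holds). Time passes only in rows, so rows that repeat a pose let the fingers close. It gives the time, the measured TCP pose, the force and the opening at its end, in the units of the state.
- get_state(): the state, without advancing time (a new reading comes with each control period).
- vision.snapshot(name): name is "scene" or "top" or "wrist"; returns the picture (420x560x3 uint8, red, green, blue); there is no depth.
- vision.camera_model(name): a dict with "vfov" (degrees; the focal length in pixels is half the picture's height over the tangent of half this angle, whatever the lens; pixels are square), "cx", "cy" (the principal point, pixels), "world_to_cam" (4x4, takes a point from world to camera coordinates). Camera axes: x right, y up, looking along -z (the intrinsics and any distortion apply to the point x, -y, -z); pixel columns grow to the right and rows downward; lengths in m; the calibration is good to about 2 mm. A picture is of the moment at which its call begins: read the wrist's pose just before it. camera_model takes no time and is no camera call; for the wrist camera it gives the pose at the moment of the call.
- r.finish_job(): hands the job in, once; it reports no verdict.
The state is a dict: "clock": time; "q": joint angles; "qd": joint speeds; "joint_torque": joint torques, N m; "tool_pos": TCP position; "eef_rot": TCP orientation; "contact_force": force on the tool from outside, world axes, zero at the start; "moment": the same for the moment, N m; "opening": opening from 0.0 (shut) to 1.0 (fully open).
Only numpy, scipy, OpenCV 4.12 (cv2) and the standard library are available. Lean on these libraries where they do the work, as an engineer would, in place of code of your own. Each camera call takes 0.05 s, during which the arm holds its last target.

## Working session

There is one attempt and no reset: what is moved stays moved. The work goes in short steps, Python scripts to look and compute and a tool call to move; the robot and the scene stay as the last step left them, time stands still between calls to the robot, and variables do not carry over. Pictures are saved under pics/ and viewed, and the job is handed in when it is done.

Besides the shell and the picture viewer there is one more tool, called after ">>>" as name(argument=value, ...) on one line, values as JSON. play_rows: Moves the arm, as the interface text tells. Scaled input: -1 to 1 covers 300 mm each way for a shift and pi rad each way for a turn. Its arguments: {"type":"object","properties":{"deltas":{"type":"array"},"force":{"type":"number"}},"required":["deltas"]}

```bash
ls; mkdir -p pics; python3 - <<'E'
from plant import get_state, vision, r
import cv2
s=get_state();print(s)
for n in ["scene","top","wrist"]:
    m=vision.camera_model(n);print(n,m)
    cv2.imwrite(f"pics/{n}0.png",vision.snapshot(n)[:,:,::-1])
E
```

```text
pics
{'clock': 0.0, 'q': array([ 1.20577363,  0.69002227, -0.19451347,  1.56633116,  0.15730153,
        0.90246558, -0.21508409]), 'qd': array([-0.00196672, -0.00191095,  0.00014224, -0.00077232, -0.00043198,
        0.0005659 , -0.00024294]), 'joint_torque': array([-9.88164829e-04, -5.27563477e+01, -1.26710795e+00, -1.53428382e+01,
       -5.26009791e-02,  6.66146341e-03,  1.90318465e-04]), 'tool_pos': array([ 0.24243893, -0.57542647,  0.25688951]), 'eef_rot': array([ 8.33193865e-01, -5.52980237e-01, -7.97236699e-04, -4.53814061e-04]), 'contact_force': array([ 0.84236054, -0.0796212 ,  1.43391317]), 'moment': array([ 0.04729194,  0.03004769, -0.02221415]), 'opening': 1.0025300313730188}
scene {'vfov': 49.581631480584214, 'cx': 272.30197349658675, 'cy': 210.84103298524406, 'world_to_cam': array([[-0.90516015, -0.42504784,  0.00440899,  0.4226292 ],
       [ 0.27059893, -0.56819252,  0.77713157, -0.24884637],
       [-0.32781294,  0.7046216 ,  0.62932272, -0.88302236],
       [ 0.        ,  0.        ,  0.        ,  1.        ]])}
top {'vfov': 50.22914319204072, 'cx': 274.10118942849203, 'cy': 202.69136606295174, 'world_to_cam': array([[ 0.00364863, -0.99995662, -0.00856953, -0.12891371],
       [ 0.99663877,  0.00293491,  0.08186907, -0.52439672],
       [-0.08184037, -0.00883943,  0.99660625, -0.93405431],
       [ 0.        ,  0.        ,  0.        ,  1.        ]])}
wrist {'vfov': 66.20297719108314, 'cx': 281.3265184809597, 'cy': 206.05578144200913, 'world_to_cam': array([[ 0.38756137, -0.92184186, -0.00194191, -0.62349788],
       [ 0.87947501,  0.37037912, -0.29890302,  0.04087164],
       [ 0.27626056,  0.1141354 ,  0.95428152, -0.39107685],
       [ 0.        ,  0.        ,  0.        ,  1.        ]])}
```

View pics/scene0.png

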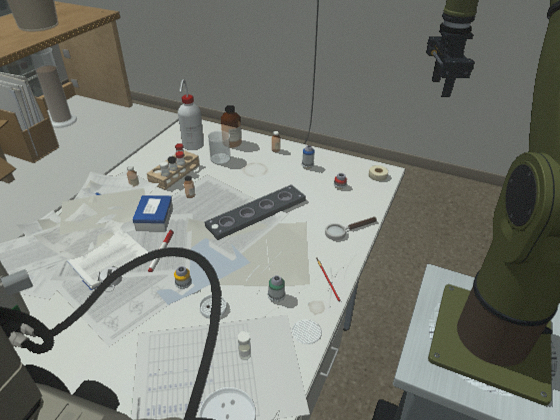

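View pics/top0.png

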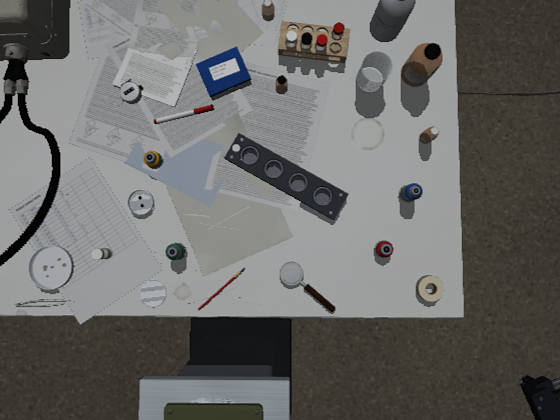

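View pics/wrist0.png

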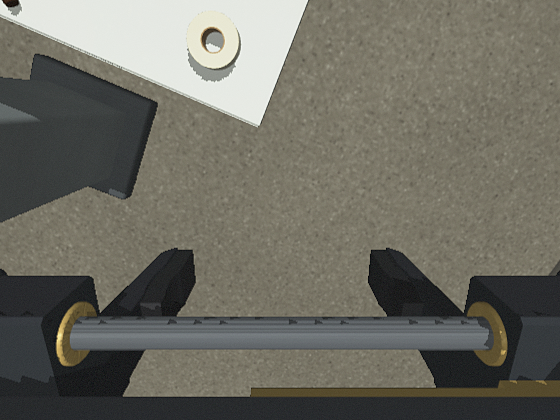

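The top view shows the rack from (235,147, white dot) to (345,205), red at (384,248), blue (411,191), green (176,250), yellow (152,158), and the dish at (141,203). I'll enlarge these areas next.

```bash
python3 - <<'E'
import cv2
t=cv2.imread("pics/top0.png")
cv2.imwrite("pics/t_rack.png",cv2.resize(t[125:225,215:355],None,fx=5.6,fy=5.6,interpolation=cv2.INTER_CUBIC))
a=[t[128:188,122:182],t[220:280,146:206],t[161:221,381:441],t[218:278,354:414],t[173:233,111:171]]
a=[cv2.resize(x,(260,260),interpolation=cv2.INTER_CUBIC) for x in a]
import numpy as np
a.append(a[0]*0)
cv2.imwrite("pics/t_obj.png",np.vstack([np.hstack(a[:3]),np.hstack(a[3:])]))
E
```

```text
(no output)
```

View pics/t_rack.png

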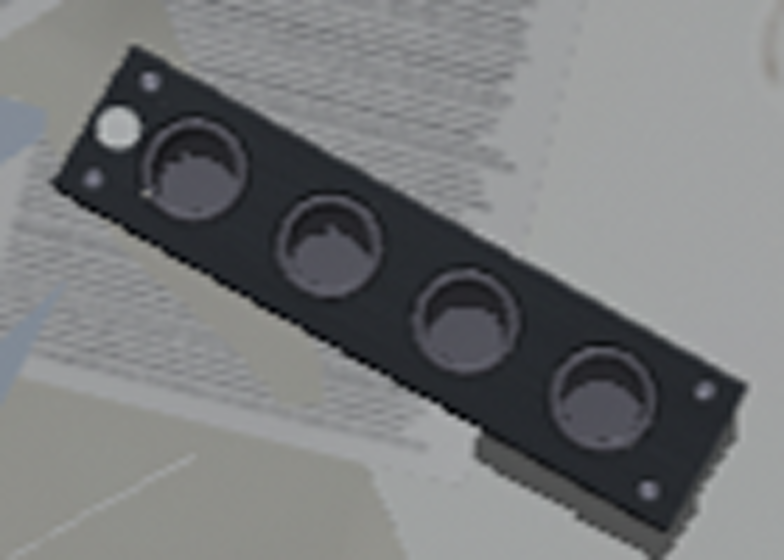

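View pics/t_obj.png

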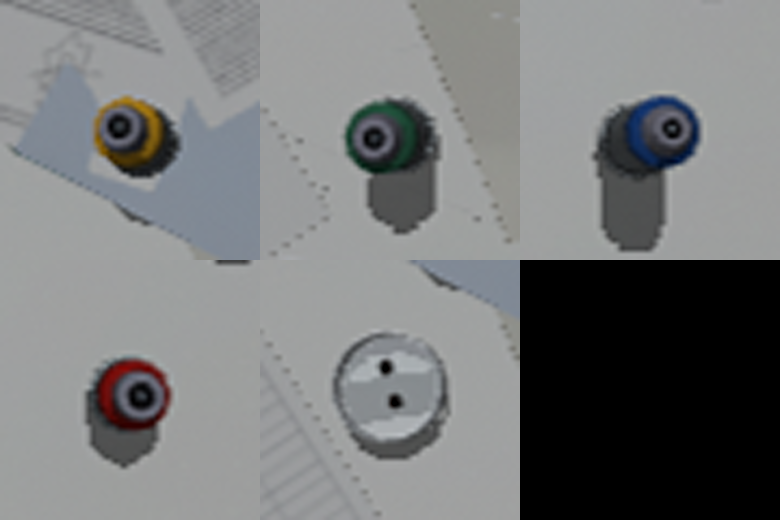

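```bash
cat > h.py <<'E'
import numpy as np, cv2
from plant import get_state, vision, r
from scipy.spatial.transform import Rotation as R
def back(m,uv,z,H=420):
    f=H/2/np.tan(np.radians(m["vfov"]/2))
    T=m["world_to_cam"];Rm=T[:3,:3];C=-Rm.T@T[:3,3]
    out=[]
    for u,v in np.atleast_2d(uv):
        d=Rm.T@np.array([(u-m["cx"])/f,-(v-m["cy"])/f,-1]);out.append(C+d*(z-C[2])/d[2])
    return np.array(out)
def proj(m,P,H=420):
    f=H/2/np.tan(np.radians(m["vfov"]/2));T=m["world_to_cam"]
    p=np.atleast_2d(P)@T[:3,:3].T+T[:3,3]
    return np.c_[m["cx"]+f*p[:,0]/-p[:,2],m["cy"]-f*p[:,1]/-p[:,2]]
def delta(dst,yaw_x=None,s=None):
    """normalised shift to reach dst (world) with tool down, yaw = angle of tool x in world (mod pi)"""
    s=s or get_state();Q=R.from_quat(s["eef_rot"]);M=Q.as_matrix()
    sh=M.T@(np.array(dst)-s["tool_pos"])/0.3
    cur=np.arctan2(M[1,0],M[0,0])
    if yaw_x is None: yaw_x=cur
    d=(yaw_x-cur+np.pi/2)%np.pi-np.pi/2; y=cur+d
    X=np.array([np.cos(y),np.sin(y),0]);Z=np.array([0,0,-1]);D=np.c_[X,np.cross(Z,X),Z]
    rv=(Q.inv()*R.from_matrix(D)).as_rotvec()/np.pi
    return sh.round(4),rv.round(4),np.degrees(cur).round(2)
E
python3 - <<'E'
from h import *
m=vision.camera_model("top")
k=60/260
f=lambda x0,y0,u,v:(x0+(u+.5)*k-.5,y0+(v+.5)*k-.5)
L=dict(y=(f(122,128,119,127),.048),g=(f(146,220,113,137),.058),b=(f(381,161,152,128),.068),r=(f(354,218,140,137),.038),dish=(f(111,173,129,127),.012))
for n,(p,z) in L.items(): print(n,np.round(p,1),back(m,p,z).round(4))
c=[(215+(u+.5)/5.6-.5,125+(v+.5)/5.6-.5) for u,v in [(118,129),(195,169),(330,245),(466,321),(603,398)]]
B=back(m,c,.0185);print(B.round(4),np.linalg.norm(np.diff(B,axis=0),axis=1))
d=B[1]-B[4];print(np.degrees(np.arctan2(d[1],d[0])))
sm=vision.camera_model("scene")
print(proj(sm,B).round(1))
for n,(p,z) in L.items(): print(n,proj(sm,back(m,p,z)).round(1))
print("cam",-m["world_to_cam"][:3,:3].T@m["world_to_cam"][:3,3])
M=R.from_quat(get_state()["eef_rot"]).as_matrix();print(M.round(3))
E
```

```text
y [149.1 156.9] [[0.618  0.1347 0.048 ]]
g [171.7 251.2] [[0.4221 0.0805 0.058 ]]
b [415.7 190.2] [[ 0.5473 -0.4143  0.068 ]]
r [385.9 249.2] [[ 0.4274 -0.3593  0.038 ]]
dish [140.4 201.9] [[0.5264 0.1614 0.012 ]]
[[ 0.6442 -0.0437  0.0185]
 [ 0.6286 -0.0735  0.0185]
 [ 0.5991 -0.1256  0.0185]
 [ 0.5699 -0.1778  0.0185]
 [ 0.5404 -0.2301  0.0185]] [0.03366355 0.05985715 0.05983574 0.06000027]
60.61039304666825
[[214.4 225.3]
 [226.  219.9]
 [246.3 211.2]
 [265.6 202.9]
 [284.1 194.9]]
y [[180.6 268.1]]
g [[275.5 277.1]]
b [[308.2 145.8]]
r [[340.8 174.4]]
dish [[212.7 302.7]]
cam [ 0.44666111 -0.13562557  0.9727115 ]
[[ 0.388 -0.921 -0.001]
 [-0.921 -0.388  0.001]
 [-0.001  0.    -1.   ]]
```

```bash
python3 - <<'E'
import cv2,numpy as np
t=cv2.imread("pics/scene0.png")
cv2.imwrite("pics/s_rack.png",cv2.resize(t[180:240,200:310],None,fx=7,fy=7,interpolation=cv2.INTER_CUBIC))
a=[t[255:305,157:207],t[262:312,252:302],t[130:180,283:333],t[156:206,316:366],t[280:330,188:238]]
a=[cv2.resize(x,(260,260),interpolation=cv2.INTER_CUBIC) for x in a]
a.append(a[0]*0)
cv2.imwrite("pics/s_obj.png",np.vstack([np.hstack(a[:3]),np.hstack(a[3:])]))
E
```

```text
(no output)
```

View pics/s_rack.png

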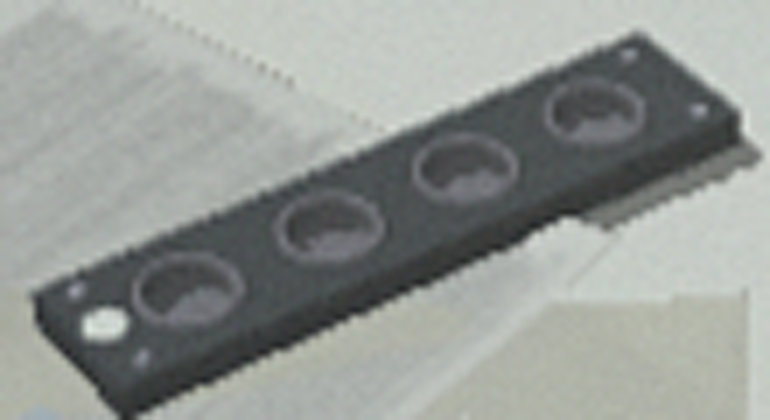

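View pics/s_obj.png

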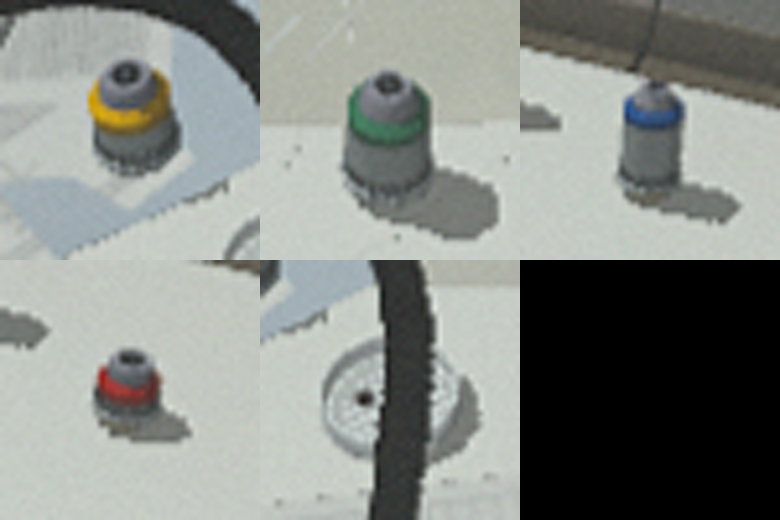

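```bash
python3 - <<'E'
from h import *
m=vision.camera_model("top");sm=vision.camera_model("scene")
for p in [(22,100),(40,130),(57,165),(57,190),(45,220),(20,248)]:
    print(p)
    for z in [0,.05,.1,.15,.2,.3,.4]:
        b=back(m,p,z);print("  ",b.round(3)[0],proj(sm,b).round(0)[0])
E
```

```text
(22, 100)
   [0.755 0.436 0.   ] [ 26. 372.]
   [0.739 0.407 0.05 ] [ 36. 347.]
   [0.723 0.378 0.1  ] [ 47. 320.]
   [0.707 0.348 0.15 ] [ 58. 292.]
   [0.691 0.319 0.2  ] [ 70. 263.]
   [0.66 0.26 0.3 ] [ 95. 201.]
   [0.628 0.201 0.4  ] [122. 134.]
(40, 130)
   [0.687 0.393 0.   ] [ 72. 367.]
   [0.674 0.366 0.05 ] [ 81. 342.]
   [0.662 0.339 0.1  ] [ 90. 316.]
   [0.65  0.311 0.15 ] [100. 288.]
   [0.637 0.284 0.2  ] [109. 260.]
   [0.613 0.23  0.3  ] [131. 199.]
   [0.588 0.176 0.4  ] [154. 132.]
(57, 165)
   [0.608 0.352 0.   ] [121. 366.]
   [0.6   0.327 0.05 ] [128. 340.]
   [0.592 0.302 0.1  ] [136. 314.]
   [0.583 0.276 0.15 ] [144. 287.]
   [0.575 0.251 0.2  ] [152. 259.]
   [0.559 0.201 0.3  ] [169. 198.]
   [0.542 0.151 0.4  ] [188. 131.]
(57, 190)
   [0.553 0.349 0.   ] [147. 376.]
   [0.548 0.324 0.05 ] [153. 350.]
   [0.542 0.299 0.1  ] [160. 323.]
   [0.537 0.274 0.15 ] [167. 295.]
   [0.531 0.25  0.2  ] [174. 266.]
   [0.52 0.2  0.3 ] [190. 204.]
   [0.509 0.15  0.4  ] [206. 136.]
(45, 220)
   [0.487 0.373 0.   ] [169. 402.]
   [0.485 0.346 0.05 ] [175. 374.]
   [0.483 0.32  0.1  ] [182. 345.]
   [0.481 0.294 0.15 ] [188. 315.]
   [0.479 0.268 0.2  ] [195. 284.]
   [0.475 0.216 0.3  ] [209. 217.]
   [0.471 0.164 0.4  ] [224. 145.]
(20, 248)
   [0.426 0.424 0.   ] [182. 446.]
   [0.427 0.396 0.05 ] [188. 414.]
   [0.428 0.367 0.1  ] [194. 382.]
   [0.429 0.338 0.15 ] [201. 348.]
   [0.43  0.309 0.2  ] [207. 313.]
   [0.433 0.252 0.3  ] [221. 240.]
   [0.435 0.194 0.4  ] [236. 161.]
```

```bash
python3 - <<'E'
import cv2
t=cv2.imread("pics/top0.png")
cv2.imwrite("pics/t_left.png",cv2.resize(t[0:300,0:200],None,fx=2,fy=2))
t=cv2.imread("pics/scene0.png")
cv2.imwrite("pics/s_left.png",cv2.resize(t[200:420,0:260],None,fx=2.7,fy=2.7))
E
```

```text
(no output)
```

View pics/s_left.png

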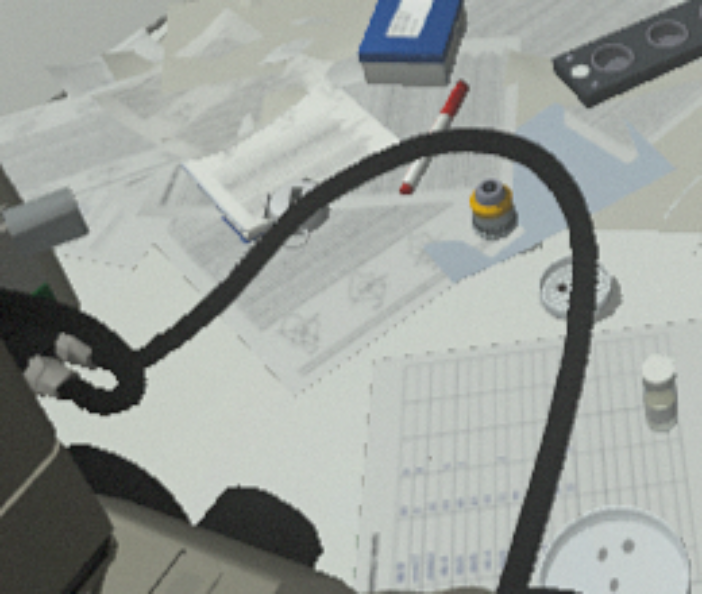

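View pics/t_left.png

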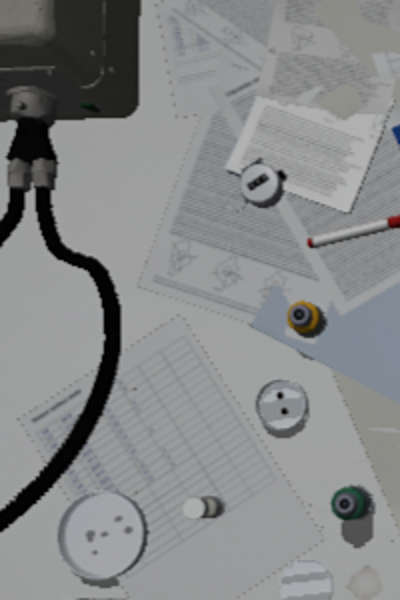

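```bash
python3 - <<'E'
from h import *
s=get_state();T=vision.camera_model("wrist")["world_to_cam"]
C=-T[:3,:3].T@T[:3,3];M=R.from_quat(s["eef_rot"]).as_matrix()
print("cam in tool",M.T@(C-s["tool_pos"]), "view",M.T@(-T[2,:3]))
print(delta([.4274,-.3593,.17],np.radians(-29.4),s))
E
```

```text
cam in tool [-0.00035496 -0.0773818  -0.12720164] view [-5.71132073e-04  2.98798273e-01  9.54316125e-01]
(array([-0.4244, -0.8479,  0.2909]), array([-1.000e-04,  4.000e-04, -2.097e-01]), np.float64(-67.14))
```

>>> play_rows(deltas=[[[-0.36,-0.12,-0.24,0.08,0,0,-0.0525],[-0.36,-0.22,-0.44,0.15,0,0,-0.105],[-0.36,-0.33,-0.66,0.22,0,0,-0.157],[-0.36,-0.4244,-0.8479,0.29,0,0,-0.2097],[-0.36,-0.4244,-0.8479,0.29,0,0,-0.2097]]], force=20)

```text
clock: 0.78
tool_pos: [0.4288, -0.3568, 0.1694]
eef_rot: [0.968, -0.252, -0.001, -0.001]
contact_force: [0.4, 0.4, -0.7]
opening: 0.68
```

```bash
python3 - <<'E'
from h import *
s=get_state();m=vision.camera_model("wrist");cv2.imwrite("pics/w1.png",vision.snapshot("wrist")[:,:,::-1])
print(s["tool_pos"],s["opening"],np.abs(s["qd"]).max())
print("pred lens",proj(m,[[.4274,-.3593,.038],[s["tool_pos"][0],s["tool_pos"][1],.038]]))
E
```

```text
[ 0.42881957 -0.35677461  0.16941762] 0.6795462989634702 0.7435377553872858
pred lens [[282.05949435 205.98073073]
 [282.06648498 202.68077712]]
```

View pics/w1.png

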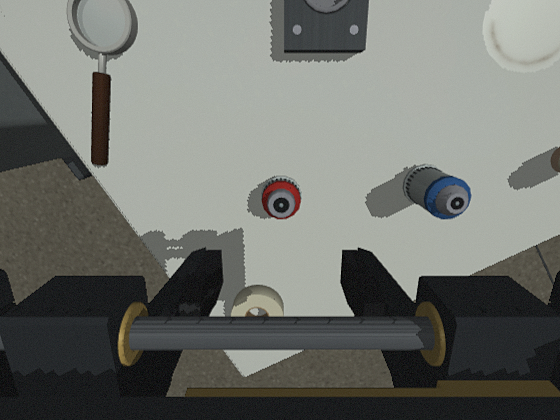

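The wrist view shows the red lens at (281,204), against a prediction of (282,206), so they agree within about 1 mm. I'll take a settled reading and compute the descent.

```bash
cat >> h.py <<'E'
def look(name,P):
    s=get_state();m=vision.camera_model("wrist");im=vision.snapshot("wrist")
    p=proj(m,P)[0];u,v=int(p[0])-40,int(p[1])-30
    u=max(0,min(480,u));v=max(0,min(360,v))
    cv2.imwrite(name,cv2.resize(im[v:v+60,u:u+80,::-1],None,fx=8,fy=8,interpolation=cv2.INTER_CUBIC))
    print("org",u,v,"pred in crop",(p-[u,v]+.5)*8-.5,"tool",s["tool_pos"],"v",np.abs(s["qd"]).max())
    return s,m
E
python3 - <<'E'
from h import *
s,m=look("pics/w2.png",[.4274,-.3593,.038])
import pickle;pickle.dump(m,open("m2.pkl","wb"))
E
```

```text
org 241 186 pred in crop [323.57016621 250.18092296] tool [ 0.43364791 -0.34985552  0.16829426] v 0.1190397264917955
```

View pics/w2.png

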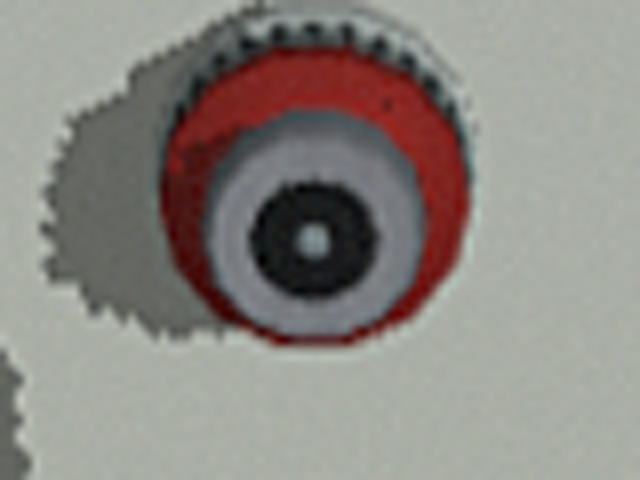

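```bash
python3 - <<'E'
from h import *
import pickle
m=pickle.load(open("m2.pkl","rb"))
b=back(m,[[241+314.5/8-.5,186+238.5/8-.5]],.038)[0];print(b)
s=get_state();print(s["tool_pos"],np.abs(s["qd"]).max(),s["contact_force"])
print(delta([b[0],b[1],.0315],np.radians(-29.4),s))
E
```

```text
[ 0.42716888 -0.35762383  0.038     ]
[ 0.43162099 -0.3527093   0.16901496] 0.07475974726975992 [ 1.00142368  0.69059854 -0.06778476]
(array([-0.004 ,  0.0244,  0.4583]), array([-0.002 ,  0.0008,  0.0033]), np.float64(-28.81))
```

>>> play_rows(deltas=[[[-0.36,-0.003,0.025,0.12,-0.002,0.0008,0.0033],[-0.36,-0.003,0.025,0.2,-0.002,0.0008,0.0033],[-0.36,-0.003,0.025,0.25,-0.002,0.0008,0.0033],[-0.36,-0.003,0.025,0.25,-0.002,0.0008,0.0033],[-0.36,-0.003,0.025,0.25,-0.002,0.0008,0.0033]]])

```text
clock: 1.5
tool_pos: [0.4277, -0.3589, 0.0947]
eef_rot: [0.967, -0.254, 0.001, 0.0]
contact_force: [0.4, -0.7, -0.0]
opening: 0.681
```

```bash
python3 - <<'E'
from h import *
s=get_state();print(s["tool_pos"],np.abs(s["qd"]).max(),s["opening"])
print(delta([.4272,-.358,.0315],np.radians(-29.4),s))
E
```

```text
[ 0.42768031 -0.35885402  0.0947068 ] 0.010095070349647683 0.6807006927518245
(array([-0.0031, -0.0017,  0.2107]), array([ 0.0001, -0.0005, -0.0001]), np.float64(-29.42))
```

Good tracking when settled. Next I descend to grasp height.

>>> play_rows(deltas=[[[-0.36,-0.003,-0.002,0.07,0,0,0],[-0.36,-0.003,-0.002,0.14,0,0,0],[-0.36,-0.003,-0.002,0.19,0,0,0],[-0.36,-0.003,-0.002,0.2107,0,0,0],[-0.36,-0.003,-0.002,0.2107,0,0,0]]])

```text
clock: 2.12
tool_pos: [0.4273, -0.358, 0.0316]
eef_rot: [0.967, -0.254, 0.001, 0.0]
contact_force: [-0.0, 1.1, 0.3]
opening: 0.679
```

>>> play_rows(deltas=[[[0.1,0,0,0,0,0,0],[0.35,0,0,0,0,0,0],[0.5,0,0,0,0,0,0],[0.5,0,0,0,0,0,0],[0.5,0,0,0,0,0,0]]], force=20)

```text
clock: 2.75
tool_pos: [0.4275, -0.3582, 0.0319]
eef_rot: [0.967, -0.254, 0.001, 0.0]
contact_force: [0.2, 0.6, 3.9]
opening: 0.377
```

```bash
python3 - <<'E'
from h import *
s=get_state();print(s["tool_pos"],s["opening"],s["contact_force"])
cv2.imwrite("pics/w3.png",vision.snapshot("wrist")[:,:,::-1])
E
```

```text
[ 0.42749632 -0.35815168  0.03191459] 0.37691616911127135 [0.15020093 0.642262   3.9081903 ]
```

View pics/w3.png

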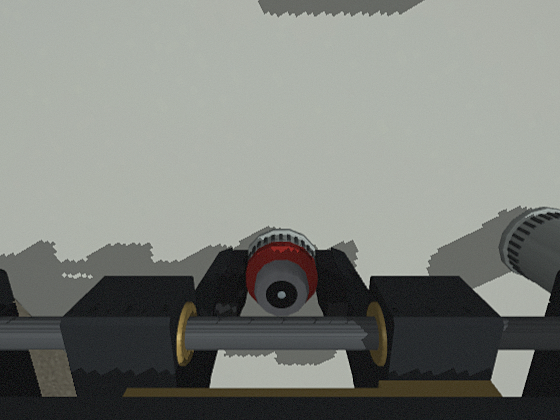

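>>> play_rows(deltas=[[[1,0,0,0,0,0,0],[1,0,0,0,0,0,0],[1,0,0,-0.1,0,0,0],[1,0,0,-0.25,0,0,0],[1,0,0,-0.35,0,0,0]]])

```text
clock: 3.42
tool_pos: [0.4274, -0.358, 0.1381]
eef_rot: [0.967, -0.254, 0.001, 0.0]
contact_force: [0.1, -0.6, -1.6]
opening: 0.381
```

```bash
python3 - <<'E'
from h import *
s=get_state();print(s["tool_pos"],s["opening"],s["contact_force"])
print(delta([.6286,-.0735,.16],np.radians(-29.4),s))
E
```

```text
[ 0.42736485 -0.35803245  0.13809019] 0.380601517986237 [ 0.07796396 -0.55596929 -1.55099812]
(array([ 0.1185, -1.1556, -0.073 ]), array([ 0.0001, -0.0008, -0.0001]), np.float64(-29.43))
```

>>> play_rows(deltas=[[[1,0.01,-0.15,-0.02,0,0,0],[1,0.03,-0.33,-0.05,0,0,0],[1,0.05,-0.52,-0.073,0,0,0],[1,0.07,-0.71,-0.073,0,0,0],[1,0.09,-0.88,-0.073,0,0,0]]])

```text
clock: 4.05
tool_pos: [0.5813, -0.1391, 0.1596]
eef_rot: [0.967, -0.253, 0.001, 0.0]
contact_force: [0.4, -0.9, -1.1]
opening: 0.378
```

```bash
python3 - <<'E'
from h import *
s=get_state();print(s["tool_pos"],s["opening"],s["contact_force"])
print(delta([.6286,-.0735,.14],np.radians(-29.4),s))
E
```

```text
[ 0.58126766 -0.13912809  0.1595765 ] 0.37768034660575234 [ 0.42569785 -0.91540984 -1.09129051]
(array([ 0.0301, -0.268 ,  0.0653]), array([ 0.0001, -0.0005,  0.0002]), np.float64(-29.36))
```

>>> play_rows(deltas=[[[1,0.02,-0.15,0.03,0,0,0],[1,0.03,-0.23,0.06,0,0,0],[1,0.03,-0.268,0.065,0,0,0],[1,0.03,-0.268,0.065,0,0,0],[1,0.03,-0.268,0.065,0,0,0]]])

```text
clock: 4.68
tool_pos: [0.6278, -0.0755, 0.1402]
eef_rot: [0.967, -0.254, 0.001, 0.001]
contact_force: [0.8, 0.8, -0.8]
opening: 0.377
```

```bash
python3 - <<'E'
from h import *
s=get_state();m=vision.camera_model("wrist");cv2.imwrite("pics/w4.png",vision.snapshot("wrist")[:,:,::-1])
print(s["tool_pos"],np.abs(s["qd"]).max())
t=s["tool_pos"]
print(proj(m,[[.6286,-.0735,.0185],[.5991,-.1256,.0185],[.5699,-.1778,.0185],[.6442,-.0437,.018],[t[0],t[1],t[2]+.0065]]).round(1))
import pickle;pickle.dump(m,open("m4.pkl","wb"))
E
```

```text
[ 0.62778955 -0.07553891  0.14022608] 0.005862337644903044
[[281.2 202.9]
 [281.3 269.3]
 [281.6 327.6]
 [279.8 161.4]
 [282.2 294.7]]
```

View pics/w4.png

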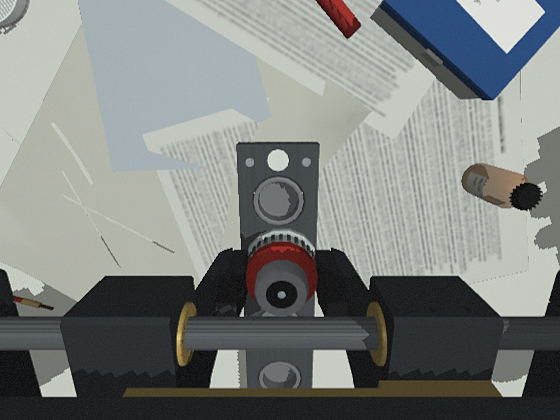

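The held red lens shows at (282,294). Cup 1 is ahead at about (278,199), roughly 3 px from the prediction, so I'll zoom in.

```bash
python3 - <<'E'
import cv2
t=cv2.imread("pics/w4.png");cv2.imwrite("pics/w4c.png",cv2.resize(t[145:235,235:325],None,fx=6,fy=6,interpolation=cv2.INTER_CUBIC))
E
```

```text
(no output)
```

View pics/w4c.png

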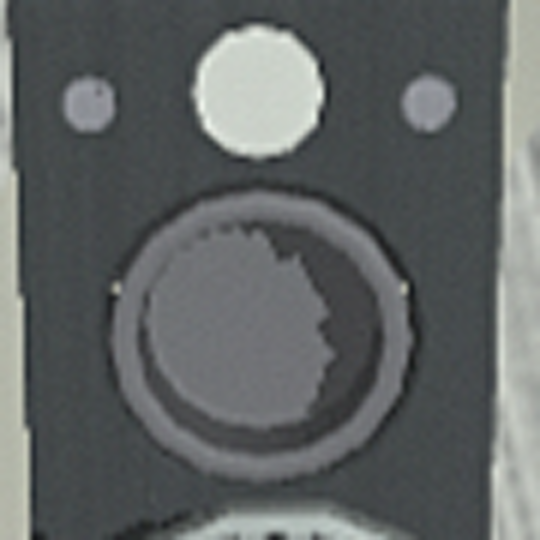

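```bash
python3 - <<'E'
from h import *
import pickle
m=pickle.load(open("m4.pkl","rb"))
B=back(m,[[278.2,200.4],[277.8,159.9]],.0185);print(B, B[1]-B[0],np.linalg.norm(B[1]-B[0]))
d=B[1]-B[0];print(np.degrees(np.arctan2(d[1],d[0])))
E
```

```text
[[ 0.62753191 -0.07044112  0.0185    ]
 [ 0.64347501 -0.04187145  0.0185    ]] [0.0159431  0.02856966 0.        ] 0.03271709296176
60.83660478724937
```

```bash
python3 - <<'E'
from h import *
sm=vision.camera_model("scene")
c=[(200+(u+.5)/7-.5,180+(v+.5)/7-.5) for u,v in [(105,324),(188,289),(330,228),(466,168),(595,112)]]
print(back(sm,c,.0185).round(4))
k=50/260;f=lambda x0,y0,u,v:(x0+(u+.5)*k-.5,y0+(v+.5)*k-.5)
for n,p,z in [("y",f(157,255,126,72),.048),("g",f(252,262,128,82),.058),("b",f(283,130,135,88),.068),("r",f(316,156,130,96),.038)]:
    print(n,back(sm,p,z).round(4))
E
```

```text
[[ 0.6427 -0.042   0.0185]
 [ 0.6259 -0.0709  0.0185]
 [ 0.5964 -0.1228  0.0185]
 [ 0.5672 -0.1758  0.0185]
 [ 0.538  -0.2279  0.0185]]
y [[0.6168 0.1354 0.048 ]]
g [[0.4206 0.0805 0.058 ]]
b [[ 0.5451 -0.4112  0.068 ]]
r [[ 0.4284 -0.3605  0.038 ]]
```

```bash
python3 - <<'E'
from h import *
s=get_state();print(s["tool_pos"])
print(delta([.6275,-.0711,.058],np.radians(-29.4),s))
E
```

```text
[ 0.62787838 -0.07556151  0.14031879]
(array([-0.0089, -0.0128,  0.2744]), array([ 0.0005, -0.0006, -0.0006]), np.float64(-29.5))
```

>>> play_rows(deltas=[[[1,-0.009,-0.013,0.08,0,0,0],[1,-0.009,-0.013,0.17,0,0,0],[1,-0.009,-0.013,0.25,0,0,0],[1,-0.009,-0.013,0.2744,0,0,0],[1,-0.009,-0.013,0.2744,0,0,0]]])

```text
clock: 5.35
tool_pos: [0.6274, -0.0718, 0.0582]
eef_rot: [0.967, -0.255, 0.001, 0.001]
contact_force: [0.3, -0.7, -1.3]
opening: 0.376
```

```bash
python3 - <<'E'
from h import *
s=get_state();print(s["tool_pos"],s["contact_force"])
print(delta([.6275,-.0711,.0436],np.radians(-29.4),s))
E
```

```text
[ 0.62736073 -0.07177773  0.05817116] [ 0.31965864 -0.72232434 -1.25769443]
(array([-0.0008, -0.0023,  0.0486]), array([ 0.0006, -0.0006, -0.0009]), np.float64(-29.56))
```

>>> play_rows(deltas=[[[1,-0.001,-0.002,0.015,0,0,0],[1,-0.001,-0.002,0.03,0,0,0],[1,-0.001,-0.002,0.042,0,0,0],[1,-0.001,-0.002,0.049,0,0,0],[1,-0.001,-0.002,0.049,0,0,0]]])

```text
clock: 5.98
tool_pos: [0.6275, -0.0711, 0.0435]
eef_rot: [0.967, -0.255, 0.001, 0.001]
contact_force: [-0.5, 0.0, -0.7]
opening: 0.375
```

>>> play_rows(deltas=[[[0.1,0,0,0.002,0,0,0],[-0.1,0,0,0.002,0,0,0],[-0.36,0,0,0.002,0,0,0],[-0.36,0,0,0.002,0,0,0],[-0.36,0,0,-0.05,0,0,0]]])

```text
clock: 6.6
tool_pos: [0.6265, -0.071, 0.0581]
eef_rot: [0.967, -0.255, -0.001, 0.002]
contact_force: [0.8, 0.1, -0.4]
opening: 0.673
```

```bash
python3 - <<'E'
from h import *
s=get_state();print(s["tool_pos"],s["contact_force"],s["opening"])
print(delta([.6275,-.0711,.0436],np.radians(-29.4),s))
cv2.imwrite("pics/w5.png",vision.snapshot("wrist")[:,:,::-1])
E
```

```text
[ 0.62649044 -0.07103041  0.05806088] [ 0.80638082  0.12655215 -0.44104606] 0.6731047339953259
(array([ 0.0031, -0.0016,  0.0482]), array([ 0.001 ,  0.0001, -0.0008]), np.float64(-29.54))
```

View pics/w5.png

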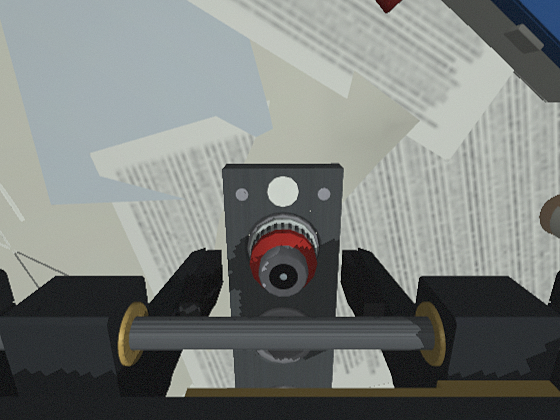

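Red is standing in cup 1 next to the white dot. Next is yellow, yawed to -15° to stay clear of the hanging cable at about y ≥ 0.237 m.

```bash
python3 - <<'E'
from h import *
s=get_state();print(s["q"].round(2))
print(delta([.6175,.135,.15],np.radians(-15),s))
E
```

```text
[ 0.14  0.96 -0.18  1.67  0.3   0.54 -0.74]
(array([-0.3694, -0.5793, -0.2989]), array([ 0.0004, -0.0012, -0.0809]), np.float64(-29.55))
```

>>> play_rows(deltas=[[[-0.36,0,0,-0.15,0,0,0],[-0.36,-0.07,-0.11,-0.28,0,0,-0.02],[-0.36,-0.18,-0.28,-0.299,0,0,-0.05],[-0.36,-0.28,-0.44,-0.299,0,0,-0.08],[-0.36,-0.355,-0.56,-0.299,0,0,-0.081]]])

```text
clock: 7.28
tool_pos: [0.6183, 0.1312, 0.1514]
eef_rot: [0.992, -0.129, 0.002, 0.0]
contact_force: [0.2, -0.3, -0.5]
opening: 0.679
```

```bash
python3 - <<'E'
from h import *
s=get_state()
print(delta([.6175,.135,.15],np.radians(-15),s))
E
```

```text
(array([-0.0058, -0.0116,  0.0046]), array([-0.0002, -0.0015,  0.0011]), np.float64(-14.8))
```

>>> play_rows(deltas=[[[-0.36,-0.006,-0.012,0.005,0,-0.0015,0.001],[-0.36,-0.006,-0.012,0.005,0,-0.0015,0.001],[-0.36,-0.006,-0.012,0.005,0,-0.0015,0.001]]])

```text
clock: 7.65
tool_pos: [0.6179, 0.1323, 0.15]
eef_rot: [0.991, -0.132, 0.0, 0.001]
contact_force: [-0.4, -0.4, 0.4]
opening: 0.682
```

```bash
python3 - <<'E'
from h import *
s,m=look("pics/w6.png",[.6175,.135,.048])
import pickle;pickle.dump(m,open("m6.pkl","wb"))
cv2.imwrite("pics/top6.png",vision.snapshot("top")[100:280,90:330,::-1].repeat(3,0).repeat(3,1))
E
```

```text
org 240 180 pred in crop [324.90525323 246.21108305] tool [0.61793756 0.13227963 0.15001444] v 0.004749485175184139
```

View pics/w6.png

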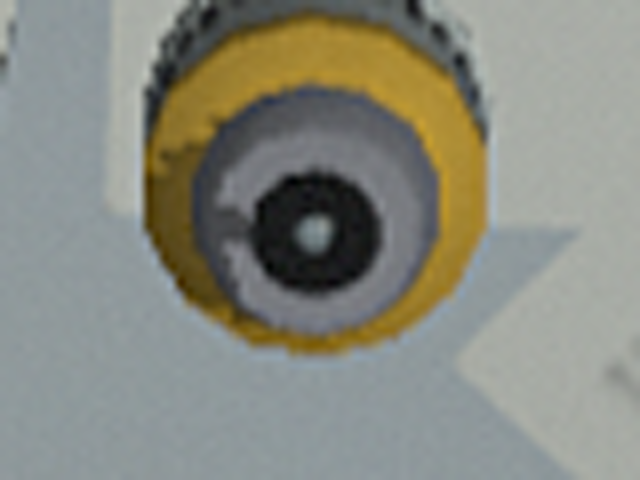

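View pics/top6.png

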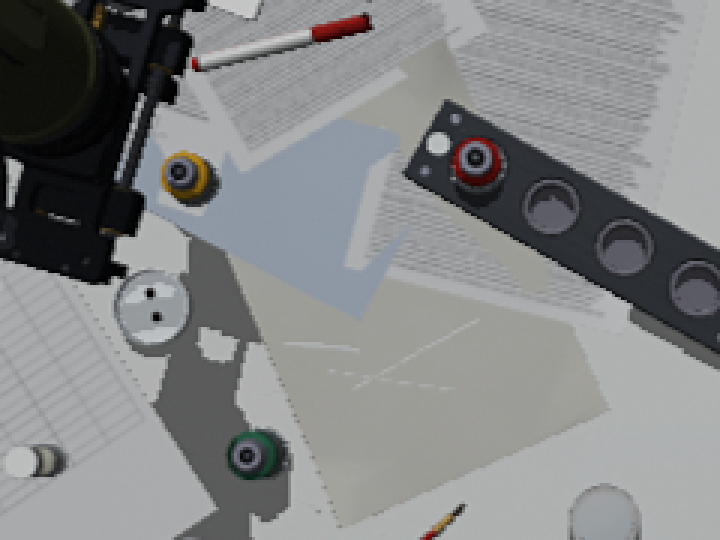

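```bash
python3 - <<'E'
from h import *
import pickle
m=pickle.load(open("m6.pkl","rb"))
b=back(m,[[240+315.5/8-.5,180+232.5/8-.5]],.048)[0];print(b)
b=.6*b+.4*np.array([.6175,.135,.048]);print(b)
print(delta([b[0],b[1],.055],np.radians(-15)))
E
```

```text
[0.61697543 0.13659107 0.048     ]
[0.61718526 0.13595464 0.048     ]
(array([-0.005 , -0.0098,  0.3164]), array([ 0.0002, -0.0001, -0.0008]), np.float64(-15.15))
```

>>> play_rows(deltas=[[[-0.36,-0.005,-0.01,0.08,0,0,0],[-0.36,-0.005,-0.01,0.18,0,0,0],[-0.36,-0.005,-0.01,0.26,0,0,0],[-0.36,-0.005,-0.01,0.3,0,0,0],[-0.36,-0.005,-0.01,0.3,0,0,0]]])

```text
clock: 8.38
tool_pos: [0.6169, 0.1353, 0.0593]
eef_rot: [0.991, -0.132, -0.0, 0.001]
contact_force: [-1.0, 0.5, 0.3]
opening: 0.685
```

```bash
python3 - <<'E'
from h import *
print(delta([.6172,.136,.033],np.radians(-15)),get_state()["tool_pos"])
E
```

```text
(array([ 0.0002, -0.0027,  0.0878]), array([ 0.0005,  0.0002, -0.0011]), np.float64(-15.2)) [0.61693782 0.13526295 0.05934812]
```

>>> play_rows(deltas=[[[-0.36,0,-0.002,0.04,0,0,0],[-0.36,0,-0.002,0.08,0,0,0],[-0.36,0,-0.002,0.088,0,0,0],[0.1,0,-0.002,0.088,0,0,0],[0.3,0,-0.002,0.088,0,0,0]]])

```text
clock: 9.0
tool_pos: [0.6173, 0.1359, 0.0333]
eef_rot: [0.991, -0.132, -0.0, 0.001]
contact_force: [0.4, 0.1, 0.6]
opening: 0.478
```

>>> play_rows(deltas=[[[1,0,0,0,0,0,0],[1,0,0,0,0,0,0],[1,0,0,0,0,0,0],[1,0,0,-0.08,0,0,0],[1,0,0,-0.2,0,0,0]]])

```text
clock: 9.62
tool_pos: [0.6162, 0.1356, 0.0927]
eef_rot: [0.991, -0.132, -0.002, 0.001]
contact_force: [0.5, 0.9, -1.1]
opening: 0.38
```

```bash
python3 - <<'E'
from h import *
s=get_state();print(s["opening"],s["contact_force"])
print(delta([.598,-.1233,.15],np.radians(-29.4)),s["tool_pos"])
E
```

```text
0.37971339387459774 [ 0.54674543  0.94243159 -1.07251581]
(array([ 0.167 ,  0.8495, -0.1889]), array([0.0011, 0.0008, 0.079 ]), np.float64(-15.19)) [0.61621017 0.13563502 0.09268534]
```

>>> play_rows(deltas=[[[1,0.02,0.1,-0.15,0,0,0.02],[1,0.06,0.28,-0.189,0,0,0.04],[1,0.1,0.47,-0.189,0,0,0.06],[1,0.14,0.66,-0.189,0,0,0.079],[1,0.16,0.8,-0.189,0,0,0.079]]])

```text
clock: 10.25
tool_pos: [0.5992, -0.1121, 0.1499]
eef_rot: [0.967, -0.255, -0.001, 0.002]
contact_force: [0.1, -0.5, -0.8]
opening: 0.38
```

```bash
python3 - <<'E'
from h import *
s=get_state();print(s["opening"],s["contact_force"])
print(delta([.598,-.1233,.14],np.radians(-29.4)),s["tool_pos"])
E
```

```text
0.37991075845980354 [ 0.06220787 -0.45374283 -0.78617196]
(array([0.0151, 0.0341, 0.0331]), array([ 0.0017,  0.0005, -0.0011]), np.float64(-29.59)) [ 0.59915759 -0.11213558  0.14986825]
```

>>> play_rows(deltas=[[[1,0.015,0.03,0.033,0.001,0,-0.001],[1,0.015,0.034,0.033,0.001,0,-0.001],[1,0.015,0.034,0.033,0.001,0,-0.001],[1,0.015,0.034,0.033,0.001,0,-0.001],[1,0.015,0.034,0.033,0.001,0,-0.001]]])

```text
clock: 10.88
tool_pos: [0.5983, -0.1219, 0.1402]
eef_rot: [0.967, -0.253, -0.001, 0.001]
contact_force: [-0.6, -0.2, -2.0]
opening: 0.379
```

```bash
python3 - <<'E'
from h import *
s=get_state();m=vision.camera_model("wrist");im=vision.snapshot("wrist")[:,:,::-1]
cv2.imwrite("pics/w7.png",im);cv2.imwrite("pics/w7c.png",cv2.resize(im[90:330,200:360],None,fx=2.5,fy=2.5,interpolation=cv2.INTER_CUBIC))
t=s["tool_pos"];print(t,np.abs(s["qd"]).max())
c=np.array([.6275,-.0711,.0185]);d=np.array([.489,.872,0])*.06
print(proj(m,[c,c-d,[t[0],t[1],t[2]+.015],[.6275,-.0711,.0495]]).round(1))
import pickle;pickle.dump(m,open("m7.pkl","wb"))
E
```

```text
[ 0.59833677 -0.12187177  0.14023663] 0.006852947454935015
[[282.8 131.5]
 [282.8 207.2]
 [282.2 306.5]
 [282.9 135.2]]
```

View pics/w7c.png

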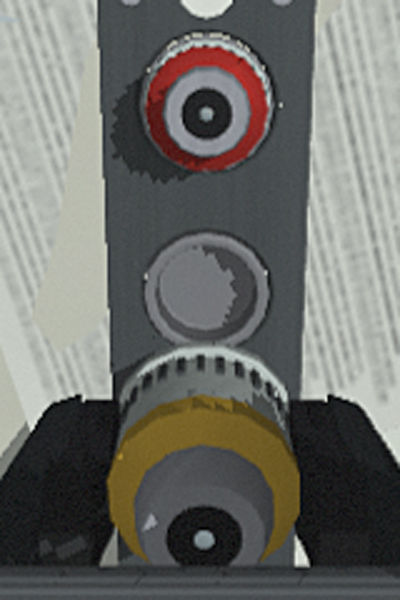

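Red sits where expected, with its lens at (282,135). Cup 2 is at (283,206) and held yellow at (281,306), all within 1.5 px of prediction.

```bash
python3 - <<'E'
from h import *
import pickle
m=pickle.load(open("m7.pkl","rb"))
print(back(m,[[282.7,205.7]],.0185))
print(delta([.5982,-.1230,.06],np.radians(-29.4)))
E
```

```text
[[ 0.59873222 -0.12226076  0.0185    ]]
(array([0.0014, 0.0017, 0.2673]), array([0.0006, 0.0004, 0.0004]), np.float64(-29.33))
```

>>> play_rows(deltas=[[[1,0.001,0.002,0.08,0,0,0],[1,0.001,0.002,0.17,0,0,0],[1,0.001,0.002,0.24,0,0,0],[1,0.001,0.002,0.267,0,0,0],[1,0.001,0.002,0.267,0,0,0]]])

```text
clock: 11.55
tool_pos: [0.598, -0.1228, 0.06]
eef_rot: [0.967, -0.253, -0.001, 0.001]
contact_force: [1.1, 0.2, -1.9]
opening: 0.374
```

```bash
python3 - <<'E'
from h import *
print(delta([.5983,-.1228,.0445],np.radians(-29.4)),get_state()["tool_pos"],get_state()["contact_force"])
E
```

```text
(array([ 0.0009, -0.0005,  0.0517]), array([0.0006, 0.0005, 0.0005]), np.float64(-29.31)) [ 0.59803705 -0.12279142  0.06000647] [ 1.08962749  0.22126549 -1.90544426]
```

>>> play_rows(deltas=[[[1,0.001,0,0.02,0,0,0],[1,0.001,0,0.035,0,0,0],[1,0.001,0,0.047,0,0,0],[1,0.001,0,0.053,0,0,0],[1,0.001,0,0.053,0,0,0]]])

```text
clock: 12.18
tool_pos: [0.5983, -0.123, 0.045]
eef_rot: [0.967, -0.253, -0.001, 0.001]
contact_force: [-1.6, 0.5, 5.3]
opening: 0.373
```

>>> play_rows(deltas=[[[0.1,0,0,0,0,0,0],[-0.1,0,0,0,0,0,0],[-0.36,0,0,0,0,0,0],[-0.36,0,0,0,0,0,0],[-0.36,0,0,-0.1,0,0,0]]])

```text
clock: 12.8
tool_pos: [0.5966, -0.1227, 0.0734]
eef_rot: [0.967, -0.253, -0.003, 0.001]
contact_force: [0.4, 0.4, 0.9]
opening: 0.68
```

```bash
python3 - <<'E'
from h import *
s=get_state();print(s["tool_pos"],s["opening"],s["contact_force"])
im=vision.snapshot("wrist")[:,:,::-1];cv2.imwrite("pics/w8.png",im)
print(delta([.4215,.081,.17],np.radians(-29.4),s))
E
```

```text
[ 0.59660417 -0.12267388  0.07338817] 0.6799649166497309 [0.3856611  0.44616485 0.92350048]
(array([-0.8431, -0.3051, -0.3184]), array([0.0013, 0.0019, 0.0006]), np.float64(-29.3))
```

View pics/w8.png

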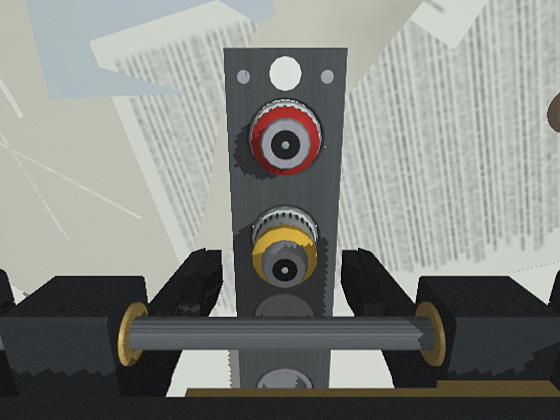

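>>> play_rows(deltas=[[[-0.36,-0.03,-0.01,-0.18,0,0,0],[-0.36,-0.2,-0.07,-0.3,0,0,0],[-0.36,-0.39,-0.14,-0.318,0,0,0],[-0.36,-0.58,-0.21,-0.318,0,0,0],[-0.36,-0.75,-0.272,-0.318,0,0,0]]])

```text
clock: 13.48
tool_pos: [0.4421, 0.06, 0.1735]
eef_rot: [0.967, -0.253, 0.001, 0.0]
contact_force: [0.0, 1.5, 0.1]
opening: 0.679
```

```bash
python3 - <<'E'
from h import *
s=get_state();print(s["tool_pos"],s["q"].round(2))
print(delta([.4215,.081,.16],np.radians(-29.4),s))
E
```

```text
[0.44214903 0.06002365 0.17347604] [-0.14  0.62 -0.15  2.17  0.26  0.36 -1.02]
(array([-0.0943, -0.0273,  0.0447]), array([-0.0001, -0.0006,  0.0006]), np.float64(-29.3))
```

>>> play_rows(deltas=[[[-0.36,-0.07,-0.02,0.03,0,0,0],[-0.36,-0.094,-0.027,0.045,0,0,0],[-0.36,-0.094,-0.027,0.045,0,0,0],[-0.36,-0.094,-0.027,0.045,0,0,0],[-0.36,-0.094,-0.027,0.045,0,0,0]]])

```text
clock: 14.1
tool_pos: [0.4224, 0.08, 0.16]
eef_rot: [0.967, -0.254, 0.001, 0.0]
contact_force: [0.6, 0.3, -0.5]
opening: 0.676
```

```bash
python3 - <<'E'
from h import *
s,m=look("pics/w9.png",[.4215,.081,.058])
import pickle;pickle.dump(m,open("m9.pkl","wb"))
E
```

```text
org 239 183 pred in crop [330.15563643 244.91964775] tool [0.42240814 0.0800449  0.16002305] v 0.006841299328487076
```

View pics/w9.png

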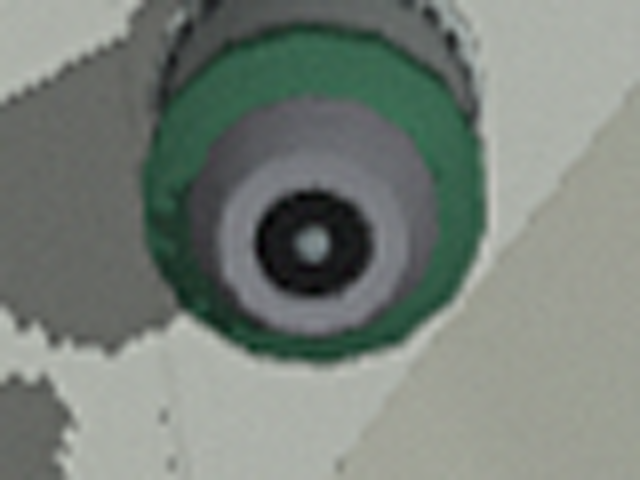

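```bash
python3 - <<'E'
from h import *
import pickle
m=pickle.load(open("m9.pkl","rb"))
b=back(m,[[239+313.5/8-.5,183+243.5/8-.5]],.058)[0];print(b)
b=.7*b+.3*np.array([.4215,.081,.058]);print(b)
print(delta([b[0],b[1],.075],np.radians(-29.4)))
E
```

```text
[0.42019298 0.08195835 0.058     ]
[0.42058509 0.08167084 0.058     ]
(array([-0.008 , -0.0014,  0.2834]), array([-0.0002, -0.0008, -0.    ]), np.float64(-29.4))
```

>>> play_rows(deltas=[[[-0.36,-0.008,-0.001,0.08,0,0,0],[-0.36,-0.008,-0.001,0.18,0,0,0],[-0.36,-0.008,-0.001,0.26,0,0,0],[-0.36,-0.008,-0.001,0.283,0,0,0],[-0.36,-0.008,-0.001,0.283,0,0,0]]])

```text
clock: 14.78
tool_pos: [0.4221, 0.0814, 0.0755]
eef_rot: [0.967, -0.254, 0.0, 0.001]
contact_force: [-0.1, -0.6, 0.4]
opening: 0.681
```

```bash
python3 - <<'E'
from h import *
print(delta([.4206,.0817,.036],np.radians(-29.4)),get_state()["tool_pos"])
E
```

```text
(array([-0.0049,  0.0015,  0.1317]), array([ 0.0004, -0.0002, -0.0003]), np.float64(-29.45)) [0.42208917 0.08143581 0.07552401]
```

>>> play_rows(deltas=[[[-0.36,-0.005,0.0015,0.06,0,0,0],[-0.36,-0.005,0.0015,0.11,0,0,0],[-0.36,-0.005,0.0015,0.131,0,0,0],[-0.36,-0.005,0.0015,0.131,0,0,0],[0.1,-0.005,0.0015,0.131,0,0,0]]])

```text
clock: 15.4
tool_pos: [0.4214, 0.0815, 0.0358]
eef_rot: [0.967, -0.254, 0.001, 0.0]
contact_force: [-0.2, -0.8, -0.8]
opening: 0.585
```

>>> play_rows(deltas=[[[0.3,0,0,0,0,0,0],[1,0,0,0,0,0,0],[1,0,0,0,0,0,0],[1,0,0,0,0,0,0],[1,0,0,0,0,0,0]]])

```text
clock: 16.02
tool_pos: [0.4214, 0.0816, 0.0358]
eef_rot: [0.967, -0.254, 0.001, 0.0]
contact_force: [0.5, 0.7, -2.5]
opening: 0.382
```

>>> play_rows(deltas=[[[1,0,0,-0.06,0,0,0],[1,0,0,-0.18,0,0,0],[1,0,0,-0.32,0,0,0],[1,0,0,-0.4,0,0,0],[1,0,0,-0.42,0,0,0]]])

```text
clock: 16.65
tool_pos: [0.4219, 0.082, 0.1637]
eef_rot: [0.967, -0.255, 0.002, -0.001]
contact_force: [-0.5, 0.4, -2.0]
opening: 0.382
```

```bash
python3 - <<'E'
from h import *
s=get_state();print(s["tool_pos"],s["opening"],s["contact_force"])
c=np.array([.5985,-.1229,0])-np.array([.489,.872,0])*.06;print(c)
print(delta([c[0],c[1],.16],np.radians(-29.4)))
E
```

```text
[0.42189744 0.08196537 0.16365503] 0.3820645213877005 [-0.47931134  0.41026402 -2.00341633]
[ 0.56916 -0.17522  0.     ]
(array([0.8494, 0.5044, 0.0147]), array([-0.0008, -0.0014, -0.0006]), np.float64(-29.51))
```

>>> play_rows(deltas=[[[1,0.1,0.06,0.01,0,0,0],[1,0.27,0.16,0.015,0,0,0],[1,0.45,0.27,0.015,0,0,0],[1,0.62,0.37,0.015,0,0,0],[1,0.78,0.463,0.015,0,0,0]]])

```text
clock: 17.27
tool_pos: [0.5572, -0.1569, 0.158]
eef_rot: [0.967, -0.255, 0.002, 0.0]
contact_force: [0.2, 1.3, -2.0]
opening: 0.382
```

```bash
python3 - <<'E'
from h import *
s=get_state();print(s["tool_pos"])
print(delta([.5692,-.1752,.15],np.radians(-29.4)))
E
```

```text
[ 0.55715593 -0.15694918  0.15803384]
(array([0.0649, 0.0331, 0.027 ]), array([-0.0002, -0.001 , -0.001 ]), np.float64(-29.58))
```

>>> play_rows(deltas=[[[1,0.05,0.03,0.02,0,-0.001,-0.001],[1,0.065,0.033,0.027,0,-0.001,-0.001],[1,0.065,0.033,0.027,0,-0.001,-0.001],[1,0.065,0.033,0.027,0,-0.001,-0.001],[1,0.065,0.033,0.027,0,-0.001,-0.001]]])

```text
clock: 17.9
tool_pos: [0.5692, -0.174, 0.1503]
eef_rot: [0.968, -0.253, 0.0, -0.0]
contact_force: [-0.3, -1.0, -2.3]
opening: 0.376
```

```bash
python3 - <<'E'
from h import *
s=get_state();m=vision.camera_model("wrist");im=vision.snapshot("wrist")[:,:,::-1]
cv2.imwrite("pics/w10.png",im);cv2.imwrite("pics/w10c.png",cv2.resize(im[90:330,200:360],None,fx=2.5,fy=2.5,interpolation=cv2.INTER_CUBIC))
t=s["tool_pos"];print(t,np.abs(s["qd"]).max())
print(proj(m,[[.5692,-.1752,.0185],[t[0],t[1],t[2]+.022],[.5983,-.1228,.0595]]).round(1))
import pickle;pickle.dump(m,open("m10.pkl","wb"))
E
```

```text
[ 0.56916853 -0.17402935  0.15032623] 0.007394413463984059
[[282.5 203.4]
 [282.4 317.2]
 [282.4 134.9]]
```

View pics/w10c.png

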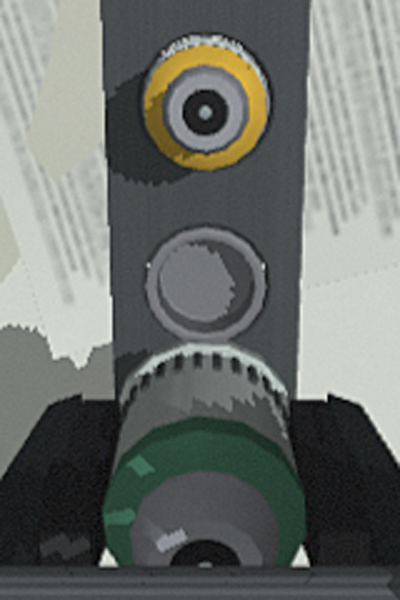

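Cup 3 is at (282,203), matching the prediction, so I go straight down.

```bash
python3 - <<'E'
from h import *
print(delta([.5693,-.1750,.063],np.radians(-29.4)))
E
```

```text
(array([0.0012, 0.002 , 0.2912]), array([-0.0002, -0.0001,  0.0005]), np.float64(-29.31))
```

>>> play_rows(deltas=[[[1,0.001,0.002,0.08,0,0,0],[1,0.001,0.002,0.18,0,0,0],[1,0.001,0.002,0.26,0,0,0],[1,0.001,0.002,0.291,0,0,0],[1,0.001,0.002,0.291,0,0,0]]])

```text
clock: 18.58
tool_pos: [0.5692, -0.1747, 0.063]
eef_rot: [0.967, -0.253, 0.0, -0.0]
contact_force: [-0.3, -0.5, -2.4]
opening: 0.381
```

```bash
python3 - <<'E'
from h import *
print(delta([.5693,-.1750,.0470],np.radians(-29.4)),get_state()["tool_pos"],get_state()["contact_force"])
E
```

```text
(array([0.0008, 0.0007, 0.0534]), array([-0.0002,  0.    ,  0.0006]), np.float64(-29.3)) [ 0.56919011 -0.17470374  0.06302594] [-0.30959224 -0.51674477 -2.41285731]
```

>>> play_rows(deltas=[[[1,0.001,0.001,0.02,0,0,0],[1,0.001,0.001,0.035,0,0,0],[1,0.001,0.001,0.047,0,0,0],[1,0.001,0.001,0.0535,0,0,0],[1,0.001,0.001,0.0535,0,0,0]]])

```text
clock: 19.2
tool_pos: [0.5693, -0.1752, 0.0474]
eef_rot: [0.967, -0.253, 0.0, -0.0]
contact_force: [-2.0, -0.3, 2.5]
opening: 0.38
```

>>> play_rows(deltas=[[[0.1,0,0,0,0,0,0],[-0.1,0,0,0,0,0,0],[-0.36,0,0,0,0,0,0],[-0.36,0,0,0,0,0,0],[-0.36,0,0,-0.1,0,0,0]]])

```text
clock: 19.82
tool_pos: [0.5677, -0.1751, 0.0759]
eef_rot: [0.968, -0.253, -0.002, 0.0]
contact_force: [0.4, -1.2, 0.8]
opening: 0.68
```

```bash
python3 - <<'E'
from h import *
s=get_state();print(s["tool_pos"],s["opening"],s["contact_force"])
im=vision.snapshot("wrist")[:,:,::-1];cv2.imwrite("pics/w11.png",im)
print(delta([.5462,-.4125,.18],np.radians(-29.4),s))
E
```

```text
[ 0.56766766 -0.17512913  0.07591076] 0.6802826026479816 [ 0.4189478  -1.23917199  0.8201935 ]
(array([ 0.3232,  0.7257, -0.3472]), array([0.0005, 0.0012, 0.0007]), np.float64(-29.28))
```

View pics/w11.png

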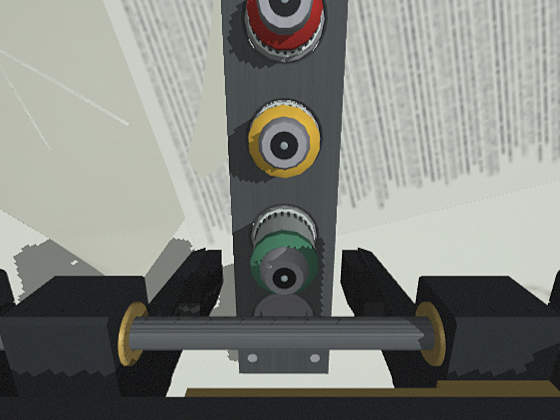

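>>> play_rows(deltas=[[[-0.36,0.02,0.04,-0.2,0,0,0],[-0.36,0.08,0.18,-0.34,0,0,0],[-0.36,0.16,0.36,-0.347,0,0,0],[-0.36,0.24,0.54,-0.347,0,0,0],[-0.36,0.31,0.69,-0.347,0,0,0]]])

```text
clock: 20.5
tool_pos: [0.5491, -0.4041, 0.1846]
eef_rot: [0.967, -0.254, 0.002, 0.0]
contact_force: [0.3, 0.3, 0.6]
opening: 0.681
```

```bash
python3 - <<'E'
from h import *
s=get_state();print(s["tool_pos"])
print(delta([.5462,-.4125,.18],np.radians(-29.4),s))
E
```

```text
[ 0.54911219 -0.40406387  0.18455959]
(array([0.0053, 0.0293, 0.0152]), array([-0.0002, -0.0011,  0.    ]), np.float64(-29.4))
```

>>> play_rows(deltas=[[[-0.36,0.005,0.02,0.015,0,0,0],[-0.36,0.005,0.029,0.015,0,0,0],[-0.36,0.005,0.029,0.015,0,0,0],[-0.36,0.005,0.029,0.015,0,0,0],[-0.36,0.005,0.029,0.015,0,0,0]]])

```text
clock: 21.12
tool_pos: [0.5467, -0.4113, 0.1804]
eef_rot: [0.967, -0.253, 0.002, 0.0]
contact_force: [0.5, -0.8, -0.2]
opening: 0.678
```

```bash
python3 - <<'E'
from h import *
s,m=look("pics/w12.png",[.5462,-.4125,.068])
import pickle;pickle.dump(m,open("m12.pkl","wb"))
E
```

```text
org 241 181 pred in crop [327.43980463 243.55229914] tool [ 0.54673907 -0.41132382  0.18037851] v 0.006011562260354483
```

View pics/w12.png

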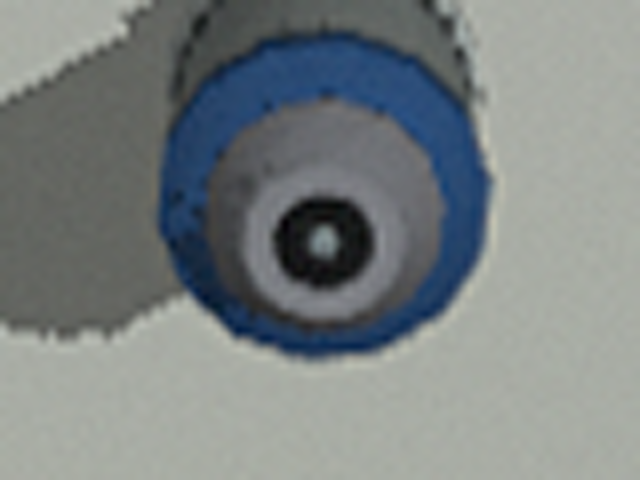

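```bash
python3 - <<'E'
from h import *
print(delta([.5460,-.4122,.085],np.radians(-29.4)))
E
```

```text
(array([-0.0019,  0.0029,  0.3177]), array([-0.0003, -0.0012,  0.0004]), np.float64(-29.32))
```

>>> play_rows(deltas=[[[-0.36,-0.002,0.003,0.08,0,-0.001,0],[-0.36,-0.002,0.003,0.19,0,-0.001,0],[-0.36,-0.002,0.003,0.28,0,-0.001,0],[-0.36,-0.002,0.003,0.318,0,-0.001,0],[-0.36,-0.002,0.003,0.318,0,-0.001,0]]])

```text
clock: 21.8
tool_pos: [0.5454, -0.4118, 0.0836]
eef_rot: [0.967, -0.253, -0.001, -0.001]
contact_force: [-0.6, -0.0, 0.2]
opening: 0.678
```

```bash
python3 - <<'E'
from h import *
print(delta([.5460,-.4122,.038],np.radians(-29.4)),get_state()["tool_pos"])
E
```

```text
(array([0.0027, 0.0003, 0.152 ]), array([-0.0003,  0.0005,  0.0005]), np.float64(-29.31)) [ 0.54538482 -0.41180562  0.08361579]
```

>>> play_rows(deltas=[[[-0.36,0.003,0,0.06,0,0,0],[-0.36,0.003,0,0.12,0,0,0],[-0.36,0.003,0,0.15,0,0,0],[-0.36,0.003,0,0.152,0,0,0],[0.1,0.003,0,0.152,0,0,0]]])

```text
clock: 22.42
tool_pos: [0.5465, -0.4122, 0.0384]
eef_rot: [0.967, -0.253, -0.0, -0.001]
contact_force: [0.3, -0.1, 0.9]
opening: 0.593
```

>>> play_rows(deltas=[[[0.3,0,0,0,0,0,0],[1,0,0,0,0,0,0],[1,0,0,0,0,0,0],[1,0,0,0,0,0,0],[1,0,0,0,0,0,0]]])

```text
clock: 23.05
tool_pos: [0.5468, -0.4123, 0.0389]
eef_rot: [0.967, -0.253, 0.0, -0.001]
contact_force: [-0.8, 0.1, 5.7]
opening: 0.378
```

>>> play_rows(deltas=[[[1,0,0,-0.06,0,0,0],[1,0,0,-0.18,0,0,0],[1,0,0,-0.32,0,0,0],[1,0,0,-0.42,0,0,0],[1,0,0,-0.45,0,0,0]]])

```text
clock: 23.68
tool_pos: [0.5476, -0.4127, 0.1764]
eef_rot: [0.967, -0.253, 0.002, -0.0]
contact_force: [-0.3, 0.8, -1.8]
opening: 0.385
```

```bash
python3 - <<'E'
from h import *
s=get_state();print(s["tool_pos"],s["opening"],s["contact_force"])
c=np.array([.5693,-.1750,0])-np.array([.489,.872,0])*.06;print(c)
print(delta([c[0],c[1],.17],np.radians(-29.4)))
E
```

```text
[ 0.54760998 -0.41272061  0.17639802] 0.3853510277282489 [-0.27824436  0.81008428 -1.76194327]
[ 0.53996 -0.22732  0.     ]
(array([-0.3249, -0.5263,  0.0209]), array([-0.0004, -0.0011,  0.0005]), np.float64(-29.32))
```

>>> play_rows(deltas=[[[1,-0.06,-0.1,0.01,0,0,0],[1,-0.15,-0.25,0.02,0,0,0],[1,-0.24,-0.39,0.021,0,0,0],[1,-0.3,-0.49,0.021,0,0,0],[1,-0.32,-0.52,0.021,0,0,0]]])

```text
clock: 24.3
tool_pos: [0.5399, -0.2268, 0.1695]
eef_rot: [0.968, -0.251, 0.001, -0.001]
contact_force: [-0.1, -0.7, -3.3]
opening: 0.383
```

```bash
python3 - <<'E'
from h import *
s=get_state();print(s["tool_pos"])
print(delta([.54,-.2273,.16],np.radians(-29.4)))
E
```

```text
[ 0.53989259 -0.2267879   0.16953953]
(array([0.0011, 0.0014, 0.0318]), array([-0.0006, -0.0004,  0.0019]), np.float64(-29.06))
```

>>> play_rows(deltas=[[[1,0.001,0.001,0.032,0,0,0.002],[1,0.001,0.001,0.032,0,0,0.002],[1,0.001,0.001,0.032,0,0,0.002],[1,0.001,0.001,0.032,0,0,0.002]]])

```text
clock: 24.8
tool_pos: [0.5401, -0.2281, 0.1599]
eef_rot: [0.967, -0.255, 0.001, -0.001]
contact_force: [-0.5, 0.1, -1.5]
opening: 0.382
```

```bash
python3 - <<'E'
from h import *
s=get_state();m=vision.camera_model("wrist");im=vision.snapshot("wrist")[:,:,::-1]
cv2.imwrite("pics/w13.png",im);cv2.imwrite("pics/w13c.png",cv2.resize(im[90:330,200:360],None,fx=2.5,fy=2.5,interpolation=cv2.INTER_CUBIC))
t=s["tool_pos"];print(t,np.abs(s["qd"]).max())
p=proj(m,[[.54,-.2273,.0185],[.5693,-.1751,.0695]]);print(p.round(1),((p-[200,90]+.5)*2.5-.5).round(0))
print(delta([.54,-.2273,.066],np.radians(-29.4)))
import pickle;pickle.dump(m,open("m13.pkl","wb"))
E
```

```text
[ 0.54005716 -0.22811823  0.15987465] 0.005290305970223737
[[281.  198.6]
 [280.6 132.7]] [[203. 272.]
 [202. 107.]]
(array([-0.0018, -0.0008,  0.3133]), array([-0.0006, -0.0005, -0.0005]), np.float64(-29.48))
```

View pics/w13c.png

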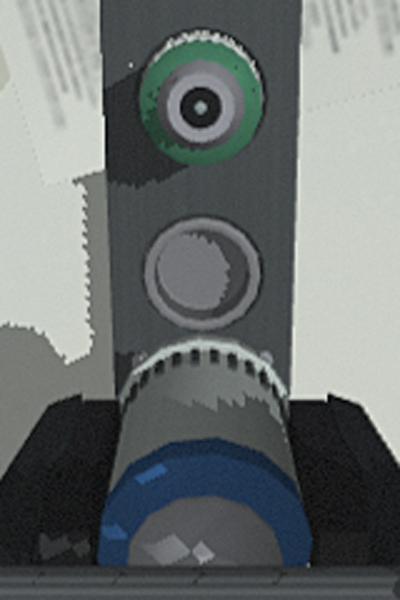

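Cup 4 is centred at crop (204,272) against a prediction of (203,272), and the green lens at (200,107) against (202,107). I can descend.

>>> play_rows(deltas=[[[1,-0.002,-0.001,0.08,0,0,0],[1,-0.002,-0.001,0.19,0,0,0],[1,-0.002,-0.001,0.28,0,0,0],[1,-0.002,-0.001,0.313,0,0,0],[1,-0.002,-0.001,0.313,0,0,0]]])

```text
clock: 25.48
tool_pos: [0.54, -0.2272, 0.066]
eef_rot: [0.967, -0.255, 0.001, -0.001]
contact_force: [1.3, -1.1, -2.3]
opening: 0.375
```

```bash
python3 - <<'E'
from h import *
print(delta([.54,-.2273,.0500],np.radians(-29.4)),get_state()["tool_pos"],get_state()["contact_force"])
E
```

```text
(array([-0.    ,  0.0004,  0.0535]), array([-0.0007, -0.0004, -0.0005]), np.float64(-29.49)) [ 0.5400346  -0.22721409  0.06603612] [ 1.34562112 -1.05134206 -2.33419269]
```

>>> play_rows(deltas=[[[1,0,0,0.02,0,0,0],[1,0,0,0.035,0,0,0],[1,0,0,0.047,0,0,0],[1,0,0,0.0535,0,0,0],[1,0,0,0.0535,0,0,0]]])

```text
clock: 26.1
tool_pos: [0.54, -0.2272, 0.0504]
eef_rot: [0.967, -0.255, 0.001, -0.001]
contact_force: [-1.3, 0.7, 2.5]
opening: 0.384
```

Contact came at z = 0.0504, right where seating was expected. I release, retreat and check.

>>> play_rows(deltas=[[[0.1,0,0,0,0,0,0],[-0.1,0,0,0,0,0,0],[-0.36,0,0,0,0,0,0],[-0.36,0,0,0,0,0,0],[-0.36,0,0,-0.1,0,0,0]]])

```text
clock: 26.72
tool_pos: [0.5384, -0.2271, 0.079]
eef_rot: [0.967, -0.254, -0.001, -0.001]
contact_force: [-0.8, 0.3, -0.3]
opening: 0.681
```

>>> play_rows(deltas=[[[-0.36,0,0,-0.2,0,0,0],[-0.36,0,0.1,-0.36,0,0,0],[-0.36,0,0.28,-0.45,0,0,0],[-0.36,0,0.46,-0.45,0,0,0],[-0.36,0,0.6,-0.45,0,0,0]]])

```text
clock: 27.35
tool_pos: [0.4485, -0.3865, 0.2142]
eef_rot: [0.967, -0.255, -0.001, 0.0]
contact_force: [0.0, 0.6, 0.3]
opening: 0.682
```

>>> play_rows(deltas=[[[-0.36,0,0,0,0,0,0],[-0.36,0,0,0,0,0,0],[-0.36,0,0,0,0,0,0]]])

```text
clock: 27.72
tool_pos: [0.4497, -0.3847, 0.2145]
eef_rot: [0.967, -0.254, -0.001, -0.0]
contact_force: [0.2, 0.4, -0.5]
opening: 0.681
```

```bash
python3 - <<'E'
from h import *
s=get_state();print(s["tool_pos"],s["contact_force"])
t=vision.snapshot("top")[:,:,::-1];c=vision.snapshot("scene")[:,:,::-1]
m=vision.camera_model("top")
cs=[np.array([.6275,-.0711,0])-np.array([.489,.872,0])*.06*i for i in range(4)]
P=[c_+[0,0,.0115+.038+.01*i] for i,c_ in enumerate(cs)]
print(((proj(m,P)-[100,120]+.5)*2.8-.5).round(0))
sm=vision.camera_model("scene");print(((proj(sm,P)-[190,160]+.5)*5-.5).round(0))
cv2.imwrite("pics/top14.png",cv2.resize(t[120:260,100:370],None,fx=2.8,fy=2.8,interpolation=cv2.INTER_CUBIC))
cv2.imwrite("pics/scene14.png",cv2.resize(c[160:260,190:330],None,fx=5,fy=5,interpolation=cv2.INTER_CUBIC))
E
```

```text
[ 0.44966728 -0.38473535  0.21446449] [ 0.19499607  0.3621188  -0.46831945]
[[413.  92.]
 [483. 129.]
 [555. 167.]
 [629. 206.]]
[[178. 257.]
 [280. 197.]
 [379. 140.]
 [475.  84.]]
```

View pics/top14.png

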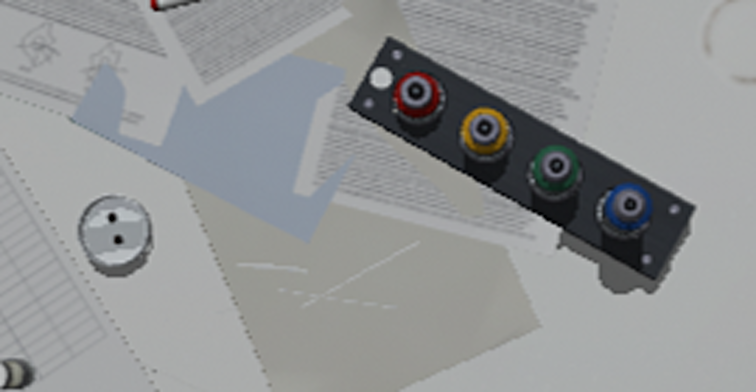

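View pics/scene14.png

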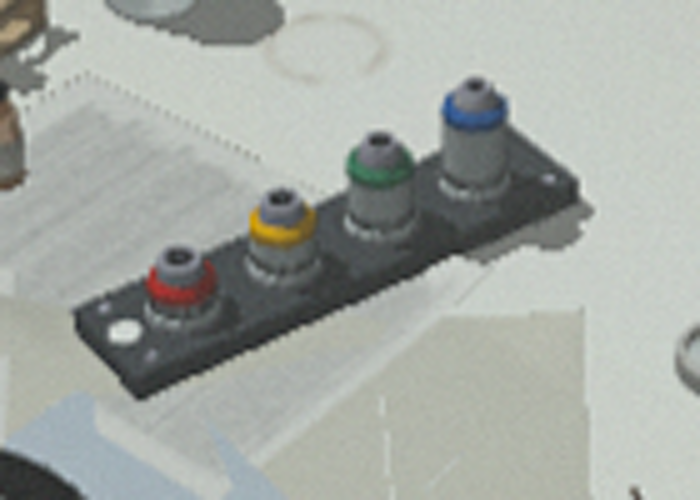

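All four lenses are within about 1 px (top) and 1.4 px (scene) of their predicted seated positions, and every shoulder is down on its rim. The dish is still at (141,203).

```bash
python3 -c "
from plant import r
print(r.finish_job())"
```

```text
the job is handed in; nothing more can be done
None
```

All four objectives are in the rack, thread down, in order of length: red in cup 1 at the white dot, then yellow, green and blue in cup 4. I handed the job in at about 28 s of the 106 s allowed, with the gripper holding nothing and clear of the rack.

- **Placement:** In the last top and scene pictures all four stand upright. Their lens tips are within about 1.5 px of where a fully seated objective should be.
- **Seating:** Yellow, green and blue touched down at the expected height with a light 2.5–5 N push. Red was let go right at its seating height with no clear contact force, so for red only the pictures confirm seating.
- **Dish:** It is at the same spot in the top view as at the start, about (141, 203).
- **Disagreement:** The cameras differed by up to about 3 mm on cup 1 and 1–3 mm on the objectives. I used averages weighted towards the wrist camera, and all four went in without catching.

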